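# Register the lamp housing and hover its cover over the screw holes

## Robot

A 7-joint arm with a two-finger parallel gripper is mounted at the origin on the work surface. World frame = base frame: x ahead of the robot, y to its left, z up, the work surface at z = 0. Lengths are in m, angles in degrees, forces in N, time in s.
With the tool pointing down it reaches from about 0.425 to 0.825 m from the base axis. Payload 3.6 kg.
Tool frame: the origin (TCP) lies between the finger pads; the fingertips stand 17 mm ahead of it and the grasp point (between the pads) lies 2 mm behind it; z points along the fingers, y is the line along which they close (so a half turn about z gives the same grasp; the last joint's range is limited). The gripper opens to 93 mm and grips with 3 to 60 N. Pads are 15 mm wide; open, the fingers measure 128 mm over their backs; the gripper's body (75 mm by 188 mm) begins 65 mm behind the grasp point.
Start: joints at [65.575, 35.231, -0.722, 81.555, 0.464, 63.22, -2.315], TCP at [0.253, -0.599, 0.236] pointing down, gripper open.
Joint ranges: [-178.69, 178.69], [-17.37, 117.87], [-77.05, 75.6], [15.02, 138.74], [-78.02, 258.01], [0.78, 113.62], [-162.83, 162.83]. Speed limits (degrees/s): [159.86, 159.86, 180, 180, 180, 180, 180].

## Interface

Orientations are given as a 3x3 rotation matrix whose columns are the frame's x, y, z axes.
In Python, from station import read_state, grab_frame, close_job, spot_in, cut_out, place_of gives the robot as it stands.
- The arm moves only by the shell command python3 -m jog 'ROWS' [FORCE]. ROWS is JSON, a list of rows, each an object with "linear": the shift along the tool's x, y, z in m, a list of three; "turn": the turn, a rotation vector about the tool's x, y, z in degrees, a list of three; "hand": the closure, from 0 (fully open) to 1 (shut). A call has exactly 10 rows; each row shifts and turns the commanded pose from where the row before left it, along the tool's axes as they then stand; what a row does not reach is not made up. A row lasts 1/10 s, in which the tool goes at most 50 mm and 8.59 degrees, less where a joint would pass 70% of its speed; a pose out of reach is approached as far as the arm can. A call with a gripper value outside its range is refused whole. The fingers move at their own pace and stop on an object; FORCE is the grip in N (left out, the last holds). Time passes only in rows, so rows that do not move let the fingers close, or fill a call up. It gives the time, the measured TCP pose, the force, the opening and the grip force at its end, in the units of the state.
- read_state(): the state, without advancing time (a new reading comes with each control period).
- grab_frame(name): name is "side" or "top"; returns a dict with "image" (384x512x3 uint8, blue, green, red), "camera_matrix" (3x3 intrinsics, pixels), "D" ([k1, k2, p1, p2, k3] as OpenCV has them; the pictures are not rectified), "rvec" (rotation vector, rad) and "tvec" (3), from world to camera coordinates, as OpenCV has them. Camera axes: x right, y down, z forward; pixel columns grow to the right and rows downward; lengths in m; the calibration is good to about 2 mm. A picture is of the moment at which its call begins. There is no depth.
- close_job(): hands the job in; it is judged then, once.
Trained networks look in the newest picture that a camera, given by its name, has taken for a name from the list of things; names that differ only in an ending like _2 or _b are one class to them, and where a whole thing is asked for, a point or a joint stands for the part that bears it (a point fixed in the world has none). Each returns a list of dicts, best first, with "conf" (0 to 1); they miss things now and then, are a little off and sometimes report something else, mostly with a low value. They report only what shows in the picture. A call takes as long as a camera call. They do not tell look-alikes from the thing itself.
- spot_in(target, camera): "position" ([x, y, z] in m, in world coordinates, good to about 4 mm: the middle of the surface that is visible of it).
- cut_out(target, camera): "region" (384x512 bool, what is visible of it).
- place_of(target, camera): "position" ([x, y, z] in m, in world coordinates, good to about 4 mm: a listed point, or the origin of a listed thing).
The state is a dict: "clock": time; "q": joint angles; "joint_velocities": joint speeds; "joint_torque": joint torques, N m; "tcp_pos": TCP position; "eef_rot": TCP orientation; "ft_force": force on the tool from outside, world axes, zero at the start; "ft_torque": the same for the moment, N m; "gripper_width": finger opening in m; "finger_force": force on a finger pad.
Only numpy, scipy, OpenCV 4.12 (cv2) and the standard library are available. Lean on these libraries where they do the work, as an engineer would, in place of code of your own. Each camera call takes 0.05 s, during which the arm holds its last target. There are 200 camera calls.

## Task

First push the open lamp housing along the assembly board until it sits fully home, square against both stops. Then pick up its cover plate by the rib and hold it level, hovering about 15 mm above the housing without touching it, with its three holes lined up straight over the housing's three threaded holes so that a colleague can start the screws: finish while still holding it there. Leave the screwdriver, the screw cup, the kidney dish and the black ring where they are.

Things in the scene. Friction and masses are not known exactly. Their poses are not given: they have to be found in the camera images.
- fixture: Grey assembly board fixed to the bench, 260 (x) x 220 (y) x 8 mm, left or right of the tray. Origin: centre of its underside; x points roughly away from the robot, y to the left, z up. Two steel stop bars, 15 mm wide, rise 14 mm above it: the far stop's working face is at x = +75 mm (y -60 to 75), the side stop's at y = +60 mm (x -67 to 67). A screw cup stands beyond the far stop.
- stop_corner (a point): Point on the board's upper face where the working faces of the two stops meet: board (75, 60, 8) mm; axes as the board's. The housing's far left lower corner belongs here, so that its origin is at board (20, 20, 8) mm and its axes are parallel to the board's.
- housing: Open white lamp housing, 110 (x) x 80 (y) x 42 mm high, 4 mm walls, closed floor, three aluminium bosses with threaded holes level with the rim; 0.3 to 0.65 kg. Origin: centre of its underside, z up. Stands loose on the board, 25 to 65 mm short of each stop, turned up to 0.2 rad. Home, its +x side touches the far stop and its +y side the side stop.
- cover: Aluminium cover plate, 110 (x) x 80 (y) x 5 mm, three through holes, and upright in its middle a lifting rib 50 mm long (x), 16 mm thick (y), its top 39 mm above the plate's underside; 0.19 kg. Lies flat in the tray, rib up. Origin: centre of its underside, z up; x points roughly away from the robot (up to 0.55 rad off).
- tray: Shallow blue plastic instrument tray fixed to the bench, 200 mm (its x) x 220 mm (its y), rim 12 mm high, floor 4 mm thick; origin at centre of underside. The cover and a screwdriver lie in it.
- cover_hole0 (a point): Centre of a cover hole (8 mm across) at the plate's underside: alone at the near (-x) end, cover/housing (-43, 0) mm; axes as the cover's. Belongs over housing_hole0.
- housing_hole0 (a point): Centre of the mouth of a threaded hole (5 mm across) level with the housing's rim, 42 mm above its underside: alone at the near (-x) end, cover/housing (-43, 0) mm; axes as the housing's.
- cover_hole1 (a point): Centre of a cover hole (8 mm across) at the plate's underside: far (+x) end, left, (43, 28) mm; axes as the cover's. Belongs over housing_hole1.
- housing_hole1 (a point): Centre of the mouth of a threaded hole (5 mm across) level with the housing's rim, 42 mm above its underside: far (+x) end, left, (43, 28) mm; axes as the housing's.
- cover_hole2 (a point): Centre of a cover hole (8 mm across) at the plate's underside: far (+x) end, right, (43, -28) mm; axes as the cover's. Belongs over housing_hole2.
- housing_hole2 (a point): Centre of the mouth of a threaded hole (5 mm across) level with the housing's rim, 42 mm above its underside: far (+x) end, right, (43, -28) mm; axes as the housing's.
- screwdriver: Bystander: screwdriver with black handle, 150 mm long, lying in the tray beside the cover; origin under its middle, x along its length
- screw_cup: Bystander: small round steel cup with a few screws in it, 32 mm across, 18 mm high, standing on the board beyond the far stop; origin at centre of underside
- kidney_dish: Bystander: kidney-shaped green dish with thin brushes, about 90 x 165 mm, 34 mm high, at the right (-y) of the bench; origin under its middle
- lens_ring: Bystander: black ring, 64 mm across, 14 mm high, at the left (+y) of the bench; origin at centre of underside
Not all that is in view belongs to the job. Leave any red look-alike of the cover alone.

How it is judged:
By the outcome, as a careful person would: the job done as asked, in the order asked, and still so for the second after the job is handed in, while the arm keeps its last pose, push and grip.
It also fails if it takes over 64 s, if anything falls off the work surface, if the arm or the gripper's body presses on something with over 40 N, if the wrist force passes 120 N, or if a joint passes its speed limit or range.

## Working session

There is one attempt and no reset: what is moved stays moved. The work goes in short steps, Python scripts to look and compute and a shell command to move; the robot and the scene stay as the last step left them, time stands still between calls to the robot, and variables do not carry over. Pictures are saved under pics/ and viewed, at most 11 in all, crops included, and the job is handed in when it is done.

```bash
ls; mkdir -p pics; cat > h.py <<'E'
import numpy as np, cv2, json
from station import *
np.set_printoptions(precision=4,suppress=True)
def cam(n):
    f=grab_frame(n); return f
def ray(f,uv,z):
    R,_=cv2.Rodrigues(np.array(f["rvec"],float)); t=np.array(f["tvec"],float).ravel()
    p=cv2.undistortPoints(np.array(uv,float).reshape(-1,1,2),np.array(f["camera_matrix"]),np.array(f["D"])).reshape(-1,2)
    c=-R.T@t; d=np.c_[p,np.ones(len(p))]@R
    return c+d*((z-c[2])/d[:,2])[:,None]
def proj(f,P):
    return cv2.projectPoints(np.array(P,float).reshape(-1,3),np.array(f["rvec"],float),np.array(f["tvec"],float),np.array(f["camera_matrix"]),np.array(f["D"]))[0].reshape(-1,2)
E
python3 - <<'E'
from h import *
s=read_state(); print(s["clock"],s["tcp_pos"],s["eef_rot"],s["gripper_width"])
for c in("top","side"):
    f=cam(c); cv2.imwrite(f"pics/{c}0.png",f["image"])
    R,_=cv2.Rodrigues(np.array(f["rvec"],float)); print(c,-R.T@np.array(f["tvec"]).ravel(),R[2])
    for n in["fixture","stop_corner","housing","cover","tray","cover_hole0","cover_hole1","cover_hole2","housing_hole0","housing_hole1","housing_hole2","screwdriver"]:
        print(c,n,[(np.round(d["position"],4).tolist(),round(d["conf"],2)) for d in place_of(n,c)[:3]])
E
```

```text
pics
0.0 [ 0.2527 -0.5981  0.2345] [[ 0.9211  0.3893 -0.001 ]
 [ 0.3893 -0.9211  0.0023]
 [-0.0001 -0.0025 -1.    ]] 0.09278347225908536
top [0.2492 0.0119 1.6217] [ 0.1881  0.006  -0.9821]
top fixture [([0.5575, 0.1719, -0.0004], 0.88)]
top stop_corner [([0.6374, 0.2225, 0.011], 0.88)]
top housing [([0.5221, 0.1604, 0.0057], 0.78)]
top cover [([0.5929, -0.1988, 0.0049], 0.84), ([0.3666, -0.3159, -0.0012], 0.57)]
top tray [([0.5944, -0.161, 0.0014], 0.65)]
top cover_hole0 [([0.6349, -0.1733, 0.0052], 0.94), ([0.397, -0.3555, -0.0007], 0.9), ([0.3587, -0.2737, -0.0026], 0.68)]
top cover_hole1 [([0.6349, -0.1733, 0.0052], 0.94), ([0.397, -0.3555, -0.0007], 0.9), ([0.3587, -0.2737, -0.0026], 0.68)]
top cover_hole2 [([0.6349, -0.1733, 0.0052], 0.94), ([0.397, -0.3555, -0.0007], 0.9), ([0.3587, -0.2737, -0.0026], 0.68)]
top housing_hole0 [([0.5559, 0.1207, 0.0491], 0.9), ([0.565, 0.1715, 0.0489], 0.83), ([0.4758, 0.1609, 0.0508], 0.74)]
top housing_hole1 [([0.5559, 0.1207, 0.0491], 0.9), ([0.565, 0.1715, 0.0489], 0.83), ([0.4758, 0.1609, 0.0508], 0.74)]
top housing_hole2 [([0.5559, 0.1207
[... 675 characters left out ...]
 0.0033], 0.82), ([0.3998, -0.354, -0.0008], 0.81)]
side cover_hole1 [([0.3476, -0.3649, 0.001], 0.84), ([0.5493, -0.1964, 0.0033], 0.82), ([0.3998, -0.354, -0.0008], 0.81)]
side cover_hole2 [([0.3476, -0.3649, 0.001], 0.84), ([0.5493, -0.1964, 0.0033], 0.82), ([0.3998, -0.354, -0.0008], 0.81)]
side housing_hole0 [([0.47, 0.1619, 0.0483], 0.8), ([0.5528, 0.1194, 0.0494], 0.7), ([0.5644, 0.1759, 0.0481], 0.62)]
side housing_hole1 [([0.47, 0.1619, 0.0483], 0.8), ([0.5528, 0.1194, 0.0494], 0.7), ([0.5644, 0.1759, 0.0481], 0.62)]
side housing_hole2 [([0.47, 0.1619, 0.0483], 0.8), ([0.5528, 0.1194, 0.0494], 0.7), ([0.5644, 0.1759, 0.0481], 0.62)]
side screwdriver [([0.5905, -0.08, 0.0004], 0.68)]
```

```bash
python3 -m jog --help 2>&1 | head -5; ls pics
```

```text
invalid input: not JSON, or not a number
side0.png
top0.png
```

View pics/top0.png

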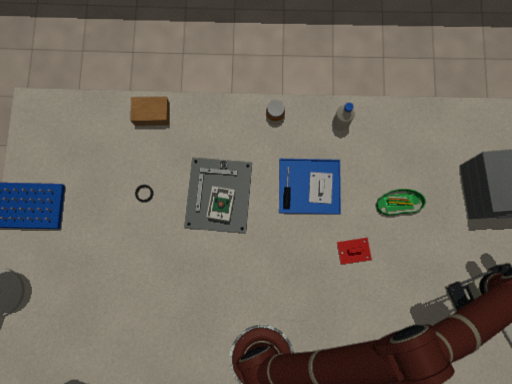

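View pics/side0.png

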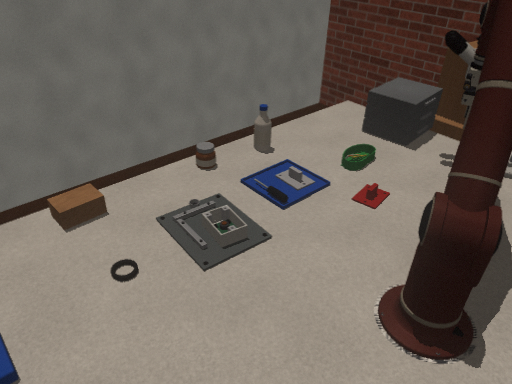

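The top view shows the board around (220,195) with the housing at (221,205), and the tray at (310,187) with the cover at (320,188) and the screwdriver at (288,190). The red look-alike is at (354,251). I'll refine the poses from the network masks and hole points.

```bash
cat >> h.py <<'E'
def rect(f,n,c,z,near=None):
    out=[]
    for d in cut_out(n,c)[:3]:
        m=np.array(d["region"]).astype(np.uint8); 
        if m.sum()<20: continue
        cs=max(cv2.findContours(m,0,cv2.CHAIN_APPROX_NONE)[0],key=cv2.contourArea).reshape(-1,2)
        P=ray(f,cs,z)[:,:2]*1000
        r=cv2.minAreaRect(P.astype(np.float32)); out.append((round(d["conf"],2),np.round(r[0],1).tolist(),np.round(r[1],1).tolist(),round(r[2],1)))
    return out
def to(p,yaw):
    """tool x axis at yaw (deg, world), tool z down; prints the turn, then the shift in the tool frame as it will then stand"""
    from scipy.spatial.transform import Rotation as Ro
    s=read_state(); R=np.array(s["eef_rot"]); a=np.deg2rad(yaw)
    T=np.array([[np.cos(a),np.sin(a),0],[np.sin(a),-np.cos(a),0],[0,0,-1]])
    print("at",np.round(s["tcp_pos"],4),"turn",Ro.from_matrix(R.T@T).as_rotvec(degrees=True).round(2),"then lin mm",(T.T@(np.array(p)-s["tcp_pos"])*1000).round(1),"ft",np.round(s["ft_force"],1),"t",round(s["clock"],2))
def fit(body,world):
    b=np.array(body);w=np.array(world);bm,wm=b.mean(0),w.mean(0);b0,w0=b-bm,w-wm
    a=np.arctan2((b0[:,0]*w0[:,1]-b0[:,1]*w0[:,0]).sum(),(b0*w0).sum()); R=np.array([[np.cos(a),-np.sin(a)],[np.sin(a),np.cos(a)]])
    t=wm-R@bm; return t,np.rad2deg(a),np.linalg.norm((w-(b@R.T+t)),axis=1)
H=[(-.043,0),(.043,.028),(.043,-.028)]
def holes(n,c,yaw0,t0):
    P=np.array([d["position"] for d in place_of(n,c)]); a=np.deg2rad(yaw0)
    R=np.array([[np.cos(a),-np.sin(a)],[np.sin(a),np.cos(a)]]); b=[];w=[];zs=[]
    for h in H:
        e=R@np.array(h)+t0; dd=np.linalg.norm(P[:,:2]-e,axis=1) if len(P) else [9]; i=int(np.argmin(dd))
        if dd[i]<.02: b.append(h);w.append(P[i,:2]);zs.append(P[i,2])
    return (len(b),)+(fit(b,w)+(np.round(zs,3),) if len(b)>1 else ())
E
python3 - <<'E'
from h import *
for c in("top","side"):
    f=cam(c)
    print(c,"board",rect(f,"fixture",c,.008))
    print("housing",holes("housing_hole0",c,-10,np.array([.517,.153])),rect(f,"housing",c,.05))
    print("cover",[(np.round(d["position"],3)) for d in place_of("cover_hole0",c)],rect(f,"cover",c,.009))
to([.55,-.2,.2],-5.4)
E
```

```text
top board [(0.69, [553.7, 170.2], [219.9, 259.6], 86.5)]
housing (3, array([0.5164, 0.1544]), np.float64(-11.151341547206219), array([0.0028, 0.0016, 0.0021]), array([0.046, 0.05 , 0.048])) [(0.61, [513.0, 158.0], [86.2, 114.1], 81.7)]
cover [array([ 0.633, -0.228,  0.005]), array([ 0.357, -0.275, -0.005]), array([ 0.347, -0.37 , -0.003]), array([ 0.399, -0.356,  0.   ]), array([ 0.635, -0.176,  0.006]), array([ 0.546, -0.197,  0.004])] [(0.91, [586.6, -195.2], [79.0, 110.2], 89.6), (0.9, [365.6, -311.4], [82.8, 109.4], 10.0)]
side board [(0.73, [556.2, 168.4], [222.4, 266.2], 87.0)]
housing (3, array([0.5142, 0.1549]), np.float64(-8.606134722844681), array([0.0021, 0.003 , 0.001 ]), array([0.052, 0.049, 0.049])) [(0.36, [631.6, 174.3], [28.7, 39.7], 50.9)]
cover [array([ 0.631, -0.232,  0.004]), array([ 0.629, -0.173,  0.006]), array([ 0.549, -0.195,  0.005]), array([ 0.358, -0.271, -0.001]), array([ 0.348, -0.365, -0.002]), array([ 0.401, -0.356, -0.001]), array([ 0.597, -0.164,  0.001]), array([0.555, 0.434, 0.003])] [(0.6, [594.0, -204.2], [95.6, 127.3], 85.9), (0.58, [367.1, -322.1], [84.9, 146.6], 11.8)]
at [ 0.253  -0.5987  0.2357] turn [-0.   -0.   28.31] then lin mm [ 258.2 -424.9   35.7] ft [-0.5  0.2 -0.5] t 1.9
```

```bash
python3 - <<'E'
import cv2
a=cv2.imread("pics/top0.png"); b=cv2.imread("pics/side0.png")
t=cv2.resize(a[150:240,175:345],None,fx=4.7,fy=3.3*1.4,interpolation=2)[:, :]
cv2.imwrite("pics/crop1.png",cv2.resize(a[150:240,180:345],(800,436),interpolation=cv2.INTER_CUBIC))
E
```

```text
(no output)
```

View pics/crop1.png

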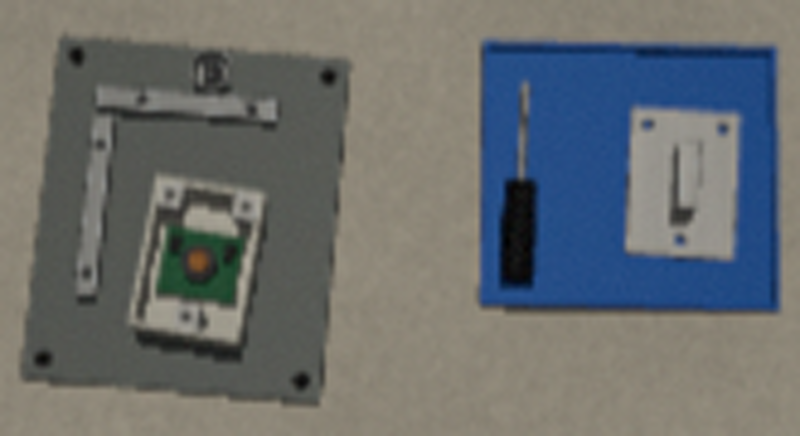

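The crop shows the board's four dark corner screws at crop pixels (77,55), (328,76), (42,357) and (301,380). The stops are at the top and left, and the housing is turned clockwise of the board. The cover's rib runs along x with two holes at the far end. I'll use the four screws for the board's yaw and start moving.

```bash
python3 - <<'E'
from h import *
f=cam("top")
c=lambda L:[(180+(x+.5)/800*165-.5,150+(y+.5)/436*90-.5) for x,y in L]
P=ray(f,c([(77,55),(328,76),(42,357),(301,380)]),.008); print(P[:,:2],P.mean(0))
for a,b in((2,0),(3,1),(1,0),(3,2)):
    d=P[b]-P[a]; print(np.linalg.norm(d[:2]),np.rad2deg(np.arctan2(d[1],d[0])))
C=ray(f,c([(680,239),(647,124),(722,129)]),.009)[:,:2]; print("cover",fit(H,C))
C=ray(f,c([(186,316),(169,193),(246,206)]),.05)[:,:2]; print("hous",fit(H,C))
E
python3 -m jog '[{"linear":[0,0,0],"turn":[0,0,7.1],"hand":1},{"linear":[0,0,0],"turn":[0,0,7.1],"hand":1},{"linear":[0,0,0],"turn":[0,0,7.1],"hand":1},{"linear":[0,0,0],"turn":[0,0,6],"hand":1},{"linear":[0.026,-0.042,0],"turn":[0,0,0],"hand":1},{"linear":[0.026,-0.042,0],"turn":[0,0,0],"hand":1},{"linear":[0.026,-0.042,0],"turn":[0,0,0],"hand":1},{"linear":[0.026,-0.042,0],"turn":[0,0,0],"hand":1},{"linear":[0.026,-0.042,0],"turn":[0,0,0],"hand":1},{"linear":[0.026,-0.042,0],"turn":[0,0,0],"hand":1}]' 20
```

```text
[[0.6763 0.2577]
 [0.6643 0.0688]
 [0.4475 0.2721]
 [0.4348 0.0821]] [0.5557 0.1702 0.008 ]
0.22920561321008134 -3.5874415518220752
0.22986543189111452 -3.3215612541182518
0.1893012216182698 86.37626534624091
0.19036945399033314 86.1786266319115
cover (array([ 0.5883, -0.1964]), np.float64(-2.4174954333081575), array([0.0003, 0.    , 0.0003]))
hous (array([0.5169, 0.1579]), np.float64(-8.166240273487725), array([0.0002, 0.0004, 0.0003]))
clock: 2.95
tcp_pos: [0.4289, -0.3577, 0.236]
eef_rot: [[0.997, -0.077, 0.001], [-0.077, -0.997, -0.0], [0.001, 0.0, -1.0]]
ft_force: [0.9, 0.7, 0.2]
gripper_width: 0.0181
finger_force: 0.0
```

```bash
python3 -m jog '[{"linear":[0.007,-0.048,0.006],"turn":[0,0,-0.8],"hand":1},{"linear":[0.007,-0.048,0.006],"turn":[0,0,0],"hand":1},{"linear":[0.007,-0.048,0.006],"turn":[0,0,0],"hand":1},{"linear":[0.007,-0.048,0.006],"turn":[0,0,0],"hand":1},{"linear":[0.007,-0.048,0.006],"turn":[0,0,0],"hand":1},{"linear":[-0.01,-0.047,0.01],"turn":[0,0,0],"hand":1},{"linear":[-0.01,-0.047,0.01],"turn":[0,0,0],"hand":1},{"linear":[-0.01,-0.047,0.01],"turn":[0,0,0],"hand":1},{"linear":[-0.01,-0.047,0.01],"turn":[0,0,0],"hand":1},{"linear":[-0.01,-0.047,0.01],"turn":[0,0,0],"hand":1}]'
python3 -c "
from h import *
to([.437,.167,.036],-3.6)"
```

```text
clock: 3.95
tcp_pos: [0.4432, 0.1174, 0.1557]
eef_rot: [[0.998, -0.063, 0.001], [-0.063, -0.998, 0.0], [0.001, -0.001, -1.0]]
ft_force: [1.6, -0.7, 0.9]
gripper_width: 0.0005
finger_force: 0.0
at [0.4432 0.1174 0.1557] turn [-0.03 -0.08 -0.01] then lin mm [ -9.3 -49.1 119.7] ft [ 1.6 -0.7  0.9] t 3.95
```

```bash
python3 -m jog '[{"linear":[-0.009,-0.045,0],"turn":[0,0,0],"hand":1},{"linear":[0,-0.004,0.03],"turn":[0,0,0],"hand":1},{"linear":[0,0,0.03],"turn":[0,0,0],"hand":1},{"linear":[0,0,0.03],"turn":[0,0,0],"hand":1},{"linear":[0,0,0.02],"turn":[0,0,0],"hand":1},{"linear":[0,0,0.009],"turn":[0,0,0],"hand":1},{"linear":[0.008,0,0],"turn":[0,0,0],"hand":1},{"linear":[0.004,0,0],"turn":[0,0,0],"hand":1},{"linear":[0.004,0,0],"turn":[0,0,0],"hand":1},{"linear":[0.004,0,0],"turn":[0,0,0],"hand":1}]'
python3 -m jog '[{"linear":[0.006,0,0],"turn":[0,0,0],"hand":1},{"linear":[0.006,0,0],"turn":[0,0,0],"hand":1},{"linear":[0.006,0,0],"turn":[0,0,0],"hand":1},{"linear":[0.006,0,0],"turn":[0,0,0],"hand":1},{"linear":[0.006,0,0],"turn":[0,0,0],"hand":1},{"linear":[0.006,0,0],"turn":[0,0,0],"hand":1},{"linear":[0.003,0,0],"turn":[0,0,0],"hand":1},{"linear":[0.003,0,0],"turn":[0,0,0],"hand":1},{"linear":[0.003,0,0],"turn":[0,0,0],"hand":1},{"linear":[0.003,0,0],"turn":[0,0,0],"hand":1}]'
python3 - <<'E'
from h import *
f=cam("top"); print(holes("housing_hole0","top",-5,np.array([.55,.16]))); cv2.imwrite("pics/top1.png",f["image"])
f=cam("side"); print(holes("housing_hole0","side",-5,np.array([.55,.16]))); 
cv2.imwrite("pics/side1.png",cv2.resize(f["image"][180:275,140:290],(790,500),interpolation=cv2.INTER_CUBIC))
E
```

```text
clock: 4.95
tcp_pos: [0.4565, 0.1635, 0.0375]
eef_rot: [[0.998, -0.063, -0.002], [-0.063, -0.998, -0.0], [-0.002, 0.0, -1.0]]
ft_force: [-3.9, 0.6, 2.0]
gripper_width: 0.0008
finger_force: 1.7
clock: 5.95
tcp_pos: [0.5055, 0.1607, 0.0366]
eef_rot: [[0.998, -0.062, 0.0], [-0.062, -0.998, 0.0], [0.0, -0.0, -1.0]]
ft_force: [-2.7, 0.3, 1.0]
gripper_width: 0.0001
finger_force: 1.3
(2, array([0.5675, 0.1562]), np.float64(-4.712651689788512), array([0., 0.]), array([0.048, 0.047]))
(3, array([0.5673, 0.1562]), np.float64(-3.4756612321022082), array([0.0021, 0.0028, 0.0024]), array([0.048, 0.048, 0.052]))
```

View pics/side1.png

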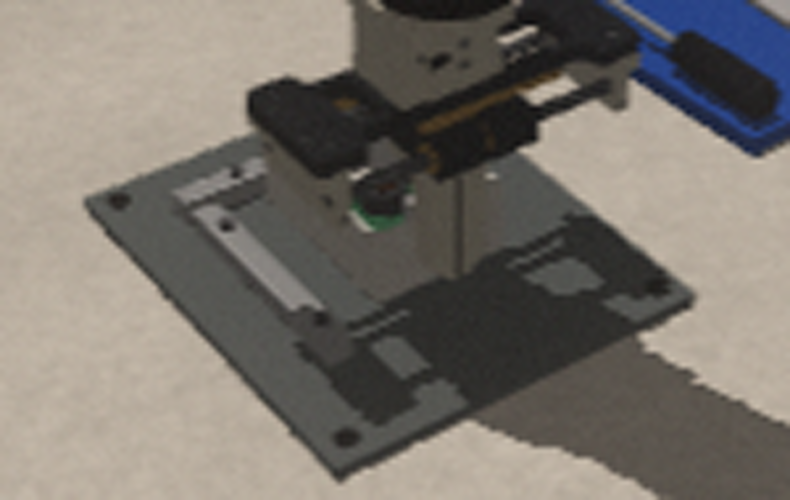

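The housing has turned parallel to the board, with the closed fingers flat against its near wall at about crop (460,265). Roughly 7 mm is left to the far stop, so I'll push until the force rises.

```bash
python3 -m jog '[{"linear":[0.003,0,0],"turn":[0,0,0],"hand":1},{"linear":[0.002,0,0],"turn":[0,0,0],"hand":1},{"linear":[0.001,0,0],"turn":[0,0,0],"hand":1},{"linear":[0.001,0,0],"turn":[0,0,0],"hand":1},{"linear":[0.001,0,0],"turn":[0,0,0],"hand":1},{"linear":[0.001,0,0],"turn":[0,0,0],"hand":1},{"linear":[0.001,0,0],"turn":[0,0,0],"hand":1},{"linear":[0.001,0,0],"turn":[0,0,0],"hand":1},{"linear":[0,0,0],"turn":[0,0,0],"hand":1},{"linear":[0,0,0],"turn":[0,0,0],"hand":1}]'
```

```text
clock: 7.15
tcp_pos: [0.512, 0.1602, 0.0363]
eef_rot: [[0.998, -0.061, -0.009], [-0.061, -0.998, -0.001], [-0.009, 0.001, -1.0]]
ft_force: [-9.2, 1.5, 6.1]
gripper_width: 0.0008
finger_force: 4.4
```

```bash
python3 -m jog '[{"linear":[-0.02,0,0],"turn":[0,0,0],"hand":1},{"linear":[0,0,-0.04],"turn":[0,0,0],"hand":1},{"linear":[0,0,-0.03],"turn":[0,0,0],"hand":1},{"linear":[0.025,0.035,0],"turn":[0,0,0],"hand":1},{"linear":[0.03,0.03,0],"turn":[0,0,0],"hand":1},{"linear":[0.025,0.013,0],"turn":[0,0,0],"hand":1},{"linear":[0,0,0.03],"turn":[0,0,0],"hand":1},{"linear":[0,0,0.03],"turn":[0,0,0],"hand":1},{"linear":[0,0,0.01],"turn":[0,0,0],"hand":1},{"linear":[0,0,0],"turn":[0,0,0],"hand":1}]'
python3 - <<'E'
from h import *
f=cam("top"); print(holes("housing_hole0","top",-4,np.array([.57,.16]))); 
f=cam("side"); print(holes("housing_hole0","side",-4,np.array([.57,.16])))
to([.572,.08,.036],-3.6)
E
```

```text
clock: 8.15
tcp_pos: [0.5711, 0.0781, 0.0355]
eef_rot: [[0.998, -0.063, -0.001], [-0.063, -0.998, -0.001], [-0.001, 0.001, -1.0]]
ft_force: [0.0, 0.1, -0.4]
gripper_width: 0.0004
finger_force: 0.0
(3, array([0.5739, 0.1539]), np.float64(-3.0771114709398675), array([0.0001, 0.0033, 0.0033]), array([0.049, 0.049, 0.047]))
(3, array([0.5728, 0.1539]), np.float64(-6.130405869009657), array([0.0021, 0.0033, 0.0018]), array([0.048, 0.049, 0.05 ]))
at [0.5726 0.0787 0.0382] turn [-0.04 -0.2   0.02] then lin mm [-0.7 -1.3  2.2] ft [0.9 0.5 0.5] t 8.35
```

```bash
python3 -m jog '[{"linear":[0,-0.01,0],"turn":[0,0,0],"hand":1},{"linear":[0,-0.006,0],"turn":[0,0,0],"hand":1},{"linear":[0,-0.004,0],"turn":[0,0,0],"hand":1},{"linear":[0,-0.004,0],"turn":[0,0,0],"hand":1},{"linear":[0,-0.004,0],"turn":[0,0,0],"hand":1},{"linear":[0,-0.005,0],"turn":[0,0,0],"hand":1},{"linear":[0,-0.005,0],"turn":[0,0,0],"hand":1},{"linear":[0,-0.004,0],"turn":[0,0,0],"hand":1},{"linear":[0,-0.003,0],"turn":[0,0,0],"hand":1},{"linear":[0,-0.003,0],"turn":[0,0,0],"hand":1}]'
python3 - <<'E'
from h import *
f=cam("top"); print(holes("housing_hole0","top",-4,np.array([.575,.185]))); 
f=cam("side"); print(holes("housing_hole0","side",-4,np.array([.575,.185])))
E
```

```text
clock: 9.35
tcp_pos: [0.5743, 0.1265, 0.0367]
eef_rot: [[0.998, -0.063, 0.0], [-0.063, -0.998, -0.0], [0.0, 0.0, -1.0]]
ft_force: [-0.2, -2.5, 3.8]
gripper_width: 0.0006
finger_force: 2.0
(1,)
(3, array([0.575 , 0.1812]), np.float64(-3.066535597417091), array([0.0022, 0.0031, 0.0019]), array([0.05 , 0.048, 0.051]))
```

```bash
python3 -m jog '[{"linear":[0,-0.002,0],"turn":[0,0,0],"hand":1},{"linear":[0,-0.002,0],"turn":[0,0,0],"hand":1},{"linear":[0,-0.001,0],"turn":[0,0,0],"hand":1},{"linear":[0,-0.001,0],"turn":[0,0,0],"hand":1},{"linear":[0,-0.001,0],"turn":[0,0,0],"hand":1},{"linear":[0,-0.001,0],"turn":[0,0,0],"hand":1},{"linear":[0,-0.001,0],"turn":[0,0,0],"hand":1},{"linear":[0,-0.001,0],"turn":[0,0,0],"hand":1},{"linear":[0,-0.001,0],"turn":[0,0,0],"hand":1},{"linear":[0,-0.001,0],"turn":[0,0,0],"hand":1}]'
```

```text
clock: 10.55
tcp_pos: [0.5745, 0.1309, 0.0366]
eef_rot: [[0.998, -0.067, -0.003], [-0.067, -0.998, -0.009], [-0.002, 0.009, -1.0]]
ft_force: [-1.1, -13.7, 5.4]
gripper_width: 0.0006
finger_force: 6.9
```

```bash
python3 -m jog '[{"linear":[0,0.025,0],"turn":[0,0,0],"hand":1},{"linear":[0,0,-0.04],"turn":[0,0,0],"hand":1},{"linear":[0,0,-0.03],"turn":[0,0,0],"hand":1},{"linear":[-0.03,-0.02,0],"turn":[0,0,0],"hand":1},{"linear":[-0.03,-0.03,0],"turn":[0,0,0],"hand":1},{"linear":[-0.022,-0.025,0],"turn":[0,0,0],"hand":1},{"linear":[0,0,0.03],"turn":[0,0,0],"hand":1},{"linear":[0,0,0.03],"turn":[0,0,0],"hand":1},{"linear":[0,0,0.01],"turn":[0,0,0],"hand":1},{"linear":[0,0,0],"turn":[0,0,0],"hand":1}]'
python3 -m jog '[{"linear":[0.006,0,0],"turn":[0,0,0],"hand":1},{"linear":[0.006,0,0],"turn":[0,0,0],"hand":1},{"linear":[0.002,0,0],"turn":[0,0,0],"hand":1},{"linear":[0.002,0,0],"turn":[0,0,0],"hand":1},{"linear":[0.002,0,0],"turn":[0,0,0],"hand":1},{"linear":[0.002,0,0],"turn":[0,0,0],"hand":1},{"linear":[0.002,0,0],"turn":[0,0,0],"hand":1},{"linear":[0.002,0,0],"turn":[0,0,0],"hand":1},{"linear":[0.001,0,0],"turn":[0,0,0],"hand":1},{"linear":[0,0,0],"turn":[0,0,0],"hand":1}]'
```

```text
clock: 11.55
tcp_pos: [0.495, 0.194, 0.0354]
eef_rot: [[0.998, -0.062, -0.003], [-0.062, -0.998, -0.0], [-0.003, 0.0, -1.0]]
ft_force: [0.1, 0.0, 0.8]
gripper_width: 0.0006
finger_force: 0.0
clock: 12.55
tcp_pos: [0.5139, 0.1921, 0.036]
eef_rot: [[0.998, -0.06, -0.015], [-0.06, -0.998, -0.002], [-0.015, 0.003, -1.0]]
ft_force: [-10.4, 0.7, 7.9]
gripper_width: 0.0006
finger_force: 5.5
```

```bash
python3 -m jog '[{"linear":[-0.025,0,0],"turn":[0,0,0],"hand":1},{"linear":[0,0,-0.04],"turn":[0,0,0],"hand":1},{"linear":[0,0,-0.045],"turn":[0,0,0],"hand":0.5},{"linear":[0.016,0.045,0],"turn":[0,0,0],"hand":0.5},{"linear":[0.016,0.045,0],"turn":[0,0,0],"hand":0.5},{"linear":[0.016,0.045,0],"turn":[0,0,0],"hand":0.5},{"linear":[0.016,0.045,0],"turn":[0,0,0],"hand":0.5},{"linear":[0.016,0.045,0],"turn":[0,0,0],"hand":0.5},{"linear":[0.016,0.045,0],"turn":[0,0,0],"hand":0.5},{"linear":[0.016,0.045,0],"turn":[0,0,-1.2],"hand":0.5}]'
python3 - <<'E'
from h import *
t0=np.array([.5765,.189])
for c in("top","side"):
    f=cam(c); cv2.imwrite(f"pics/{c}2.png",cv2.resize(f["image"][150:240,180:345] if c=="top" else f["image"][155:275,140:340],(800,436 if c=="top" else 480),interpolation=cv2.INTER_CUBIC))
    np.save(f"pics/{c}2.npy",f["image"])
    print(holes("housing_hole0",c,-4,t0), holes("cover_hole0",c,-2.4,np.array([.588,-.196])))
to([.5883,-.1964,.1],-2.4)
E
```

```text
clock: 13.55
tcp_pos: [0.589, -0.1304, 0.1218]
eef_rot: [[0.999, -0.041, 0.001], [-0.041, -0.999, -0.0], [0.001, 0.0, -1.0]]
ft_force: [0.5, 0.2, -0.3]
gripper_width: 0.0462
finger_force: 0.0
(3, array([0.5764, 0.1867]), np.float64(-3.0940745239312744), array([0.0017, 0.0014, 0.0027]), array([0.05 , 0.052, 0.046])) (1,)
(3, array([0.5748, 0.1838]), np.float64(-3.4883900664273493), array([0.0031, 0.003 , 0.0008]), array([0.049, 0.049, 0.051])) (3, array([ 0.5891, -0.1995]), np.float64(-4.036894728834952), array([0.002 , 0.0019, 0.0009]), array([0.002, 0.006, 0.005]))
at [ 0.5883 -0.1262  0.1215] turn [-0.09  0.01  0.13] then lin mm [ 2.9 70.2 21.5] ft [ 0.1 -0.5 -0.8] t 13.85
```

View pics/top2.png

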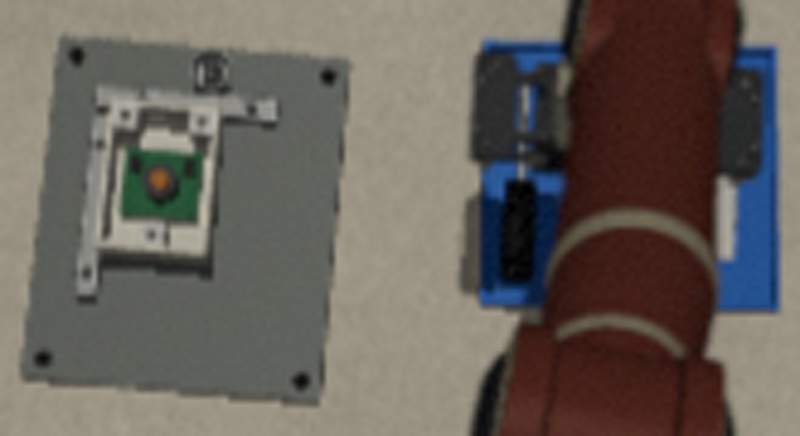

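View pics/side2.png

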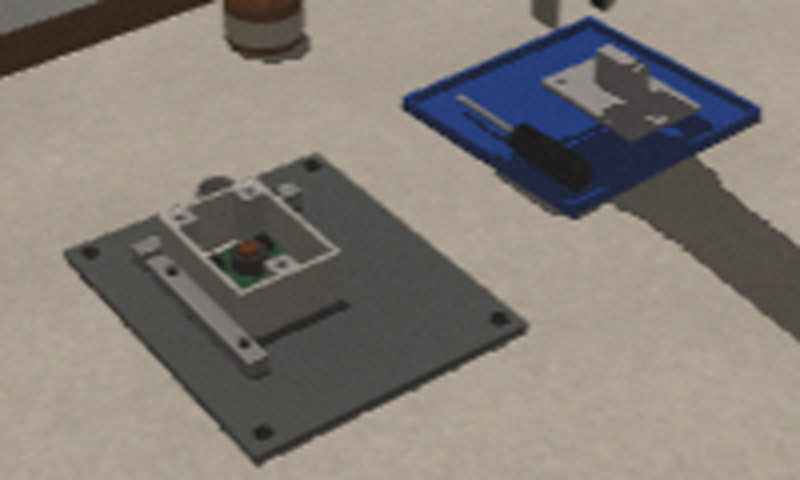

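The top crop shows the housing in the corner with its holes at (151,234), (125,116) and (201,122). In the side crop they are at (281,264), (181,216) and (250,191). The cover lies undisturbed beneath the arm. I'll turn these pixels into a pose and compare it with the home pose.

```bash
python3 - <<'E'
from h import *
f=cam("top"); g=cam("side")
c=lambda L:[(180+(x+.5)/800*165-.5,150+(y+.5)/436*90-.5) for x,y in L]
d=lambda L:[(140+(x+.5)/4-.5,155+(y+.5)/4-.5) for x,y in L]
def inb(t,b,yaw):
    a=np.deg2rad(yaw);R=np.array([[np.cos(a),-np.sin(a)],[np.sin(a),np.cos(a)]]);return R.T@(t-b)
B=ray(f,c([(77,55),(328,76),(42,357),(301,380)]),.008)[:,:2]; S=ray(g,d([(315,163),(91,252),(499,318),(263,433)]),.008)[:,:2]
print(B.mean(0),S.mean(0),S)
for F,C,bb in((f,c([(151,234),(125,116),(201,122)]),B),(g,d([(281,264),(181,216),(250,191)]),S)):
    t,y,r=fit(H,ray(F,C,.05)[:,:2]); print(t,y,r,"in board",inb(t,bb.mean(0),-3.5))
for a,b in((2,0),(3,1)): e=S[a]-S[b]; print(np.rad2deg(np.arctan2(e[1],e[0])),np.linalg.norm(e))
to([.5883,-.1974,.032],-2.6)
E
```

```text
[0.5557 0.1702] [0.5588 0.1651] [[0.6691 0.0604]
 [0.6791 0.254 ]
 [0.4383 0.0776]
 [0.4488 0.2682]]
[0.5758 0.189 ] -3.386740755406454 [0.0004 0.0003 0.0003] in board [0.0189 0.02  ]
[0.5794 0.1855] -4.377046577426042 [0.0004 0.0006 0.0009] in board [0.0193 0.0216]
175.73542767528832 0.2314045830489666
176.4793532174013 0.2306787563927151
at [ 0.5884 -0.1256  0.1217] turn [-0.08  0.01  0.41] then lin mm [ 3.2 71.7 89.7] ft [-0.3 -0.8 -0. ] t 13.95
```

```bash
python3 -m jog '[{"linear":[0.003,0.03,0],"turn":[0,0,0.4],"hand":0.5},{"linear":[0,0.03,0],"turn":[0,0,0],"hand":0.5},{"linear":[0,0.012,0],"turn":[0,0,0],"hand":0.5},{"linear":[0,0,0.03],"turn":[0,0,0],"hand":0.5},{"linear":[0,0,0.02],"turn":[0,0,0],"hand":0.5},{"linear":[0,0,0],"turn":[0,0,0],"hand":0.5},{"linear":[0,0,0],"turn":[0,0,0],"hand":0.5},{"linear":[0,0,0],"turn":[0,0,0],"hand":0.5},{"linear":[0,0,0],"turn":[0,0,0],"hand":0.5},{"linear":[0,0,0],"turn":[0,0,0],"hand":0.5}]'
python3 - <<'E'
from h import *
for i in range(6): to([.5883,-.1974,.032],-2.6); cam("side")
f=cam("side"); cv2.imwrite("pics/side3.png",cv2.resize(f["image"][150:210,235:335],(800,480),interpolation=cv2.INTER_CUBIC))
E
```

```text
clock: 14.95
tcp_pos: [0.5886, -0.2002, 0.0727]
eef_rot: [[0.999, -0.049, 0.002], [-0.049, -0.999, -0.0], [0.002, 0.0, -1.0]]
ft_force: [-0.1, 0.2, -0.4]
gripper_width: 0.0463
finger_force: 0.0
at [ 0.5886 -0.2002  0.0727] turn [ 0.02 -0.1  -0.18] then lin mm [-0.4 -2.7 40.7] ft [-0.1  0.2 -0.4] t 14.95
at [ 0.5884 -0.2002  0.0725] turn [ 0.02 -0.08 -0.19] then lin mm [-0.3 -2.8 40.5] ft [-0.   0.1  0.1] t 15.0
at [ 0.5883 -0.2002  0.0723] turn [ 0.01 -0.06 -0.19] then lin mm [-0.1 -2.8 40.3] ft [-0.2 -0.6 -0.4] t 15.05
at [ 0.5882 -0.2002  0.0721] turn [ 0.01 -0.04 -0.19] then lin mm [-0.  -2.8 40.1] ft [-0.3 -0.4  0.5] t 15.1
at [ 0.5881 -0.2002  0.072 ] turn [ 0.   -0.03 -0.2 ] then lin mm [ 0.  -2.8 40. ] ft [-0.  -0.1  0. ] t 15.15
at [ 0.5881 -0.2002  0.0719] turn [ 0.   -0.01 -0.2 ] then lin mm [ 0.1 -2.8 39.9] ft [ 0.5 -0.5  0.1] t 15.2
```

View pics/side3.png

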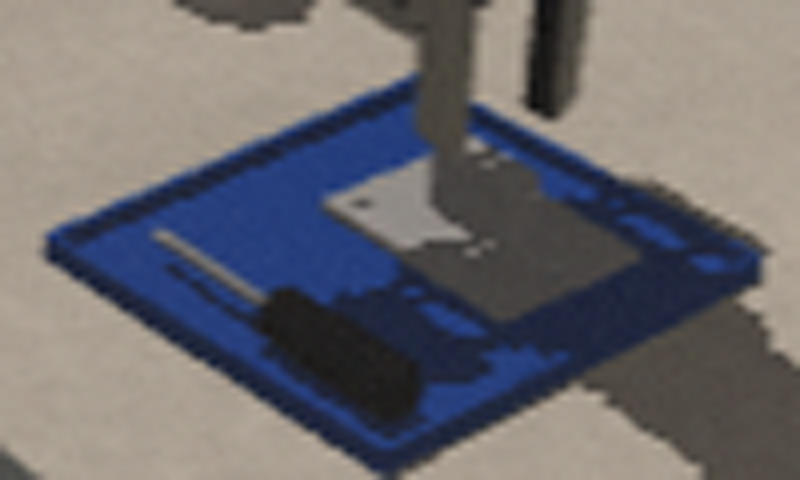

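The left finger hangs in front of the rib at about crop (440,150) and the right finger behind it at (555,80), so they straddle it. I'll shift 3 mm, descend and close.

```bash
python3 -m jog '[{"linear":[0,-0.003,0.01],"turn":[0,0,-0.2],"hand":0.5},{"linear":[0,0,0.015],"turn":[0,0,0],"hand":0.5},{"linear":[0,0,0.012],"turn":[0,0,0],"hand":0.5},{"linear":[0,0,0.003],"turn":[0,0,0],"hand":0.5},{"linear":[0,0,0],"turn":[0,0,0],"hand":0.6},{"linear":[0,0,0],"turn":[0,0,0],"hand":0.7},{"linear":[0,0,0],"turn":[0,0,0],"hand":0.8},{"linear":[0,0,0],"turn":[0,0,0],"hand":1},{"linear":[0,0,0],"turn":[0,0,0],"hand":1},{"linear":[0,0,0],"turn":[0,0,0],"hand":1}]' 30
python3 -c "
from h import *
cam('top');to([.588,-.1974,.032],-2.6)"
```

```text
clock: 16.3
tcp_pos: [0.5885, -0.1975, 0.0322]
eef_rot: [[0.999, -0.045, 0.001], [-0.045, -0.999, -0.001], [0.001, 0.001, -1.0]]
ft_force: [-0.4, -0.9, 2.2]
gripper_width: 0.0157
finger_force: 30.0
at [ 0.5885 -0.1975  0.0322] turn [ 0.03 -0.06 -0.  ] then lin mm [-0.5 -0.1  0.2] ft [ 0.6 -1.2  2.1] t 16.35
```

```bash
python3 -m jog '[{"linear":[0,0,-0.02],"turn":[0,0,0],"hand":1},{"linear":[0,0,-0.04],"turn":[0,0,0],"hand":1},{"linear":[0,0,-0.04],"turn":[0,0,0],"hand":1},{"linear":[0,0,-0.02],"turn":[0,0,0],"hand":1},{"linear":[-0.002,-0.02,0],"turn":[0,0,0],"hand":1},{"linear":[-0.003,-0.04,0],"turn":[0,0,0],"hand":1},{"linear":[-0.004,-0.04,0],"turn":[0,0,0.9],"hand":1},{"linear":[-0.004,-0.04,0],"turn":[0,0,0],"hand":1},{"linear":[-0.005,-0.04,0],"turn":[0,0,0],"hand":1},{"linear":[-0.005,-0.04,0],"turn":[0,0,0],"hand":1}]'
python3 -c "
from h import *
to([.576,.189,.12],-3.5)"
```

```text
clock: 17.35
tcp_pos: [0.5761, 0.0256, 0.1512]
eef_rot: [[0.998, -0.061, -0.002], [-0.061, -0.998, 0.0], [-0.002, -0.0, -1.0]]
ft_force: [1.3, 0.3, -2.0]
gripper_width: 0.0159
finger_force: 30.0
at [0.5761 0.0256 0.1512] turn [-0.01  0.09  0.02] then lin mm [ -10.  -163.1   31.2] ft [ 1.3  0.3 -2. ] t 17.35
```

```bash
python3 -m jog '[{"linear":[-0.002,-0.035,0],"turn":[0,0,0],"hand":1},{"linear":[-0.003,-0.04,0],"turn":[0,0,0],"hand":1},{"linear":[-0.003,-0.035,0],"turn":[0,0,0],"hand":1},{"linear":[-0.002,-0.03,0],"turn":[0,0,0],"hand":1},{"linear":[0,-0.015,0.01],"turn":[0,0,0],"hand":1},{"linear":[0,-0.008,0.01],"turn":[0,0,0],"hand":1},{"linear":[0,0,0.008],"turn":[0,0,0],"hand":1},{"linear":[0,0,0.003],"turn":[0,0,0],"hand":1},{"linear":[0,0,0],"turn":[0,0,0],"hand":1},{"linear":[0,0,0],"turn":[0,0,0],"hand":1}]'
python3 - <<'E'
from h import *
s=np.array(read_state()["tcp_pos"])
for c in("top","side"):
    f=cam(c); print(c,holes("cover_hole0",c,-3.5,s[:2]),holes("housing_hole0",c,-3.5,s[:2]))
    b=f["image"][150:240,180:300] if c=="top" else f["image"][160:235,145:245]
    cv2.imwrite(f"pics/{c}4.png",cv2.resize(b,None,fx=6,fy=6,interpolation=cv2.INTER_CUBIC))
a=cv2.imread("pics/top4.png")[:450,:360*1];b=cv2.imread("pics/side4.png")[:,:440]
cv2.imwrite("pics/both4.png",np.hstack([a[:450],b[:450]]))
to([.576,.189,.0932],-3.5)
E
```

```text
clock: 18.35
tcp_pos: [0.5775, 0.1853, 0.1208]
eef_rot: [[0.998, -0.063, 0.0], [-0.063, -0.998, -0.001], [0.0, 0.001, -1.0]]
ft_force: [0.6, -0.3, -1.1]
gripper_width: 0.0155
finger_force: 30.0
top (1,) (1,)
side (3, array([0.5784, 0.1861]), np.float64(-4.146445442003762), array([0.0035, 0.0037, 0.0002]), array([0.092, 0.096, 0.094])) (3, array([0.5749, 0.1854]), np.float64(-4.597101941428795), array([0.0013, 0.0015, 0.0009]), array([0.052, 0.049, 0.049]))
at [0.5772 0.187  0.1211] turn [-0.02 -0.04 -0.  ] then lin mm [-1.3 -1.9 27.9] ft [-0.5  0.3 -1.9] t 18.65
```

View pics/both4.png

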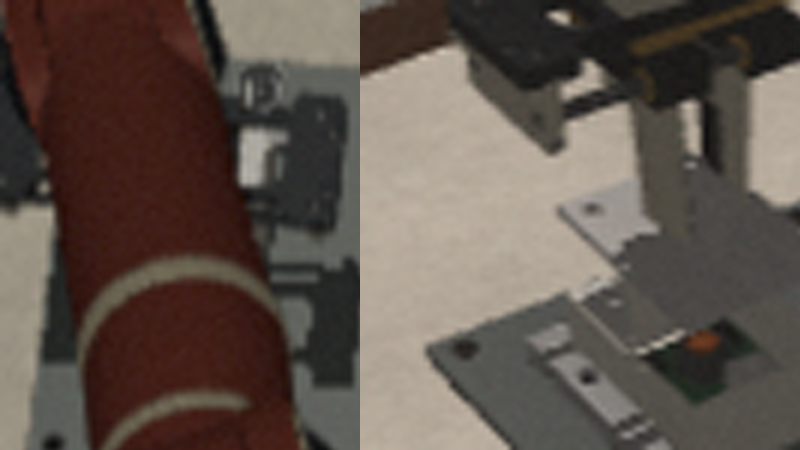

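The arm hides the top view. The side view shows the cover above the housing, with cover hole1 at about (593,209). I'll descend to the hover height and overlay the predicted outlines on the side image.

```bash
python3 -m jog '[{"linear":[-0.001,-0.002,0.008],"turn":[0,0,0],"hand":1},{"linear":[0,0,0.008],"turn":[0,0,0],"hand":1},{"linear":[0,0,0.006],"turn":[0,0,0],"hand":1},{"linear":[0,0,0.004],"turn":[0,0,0],"hand":1},{"linear":[0,0,0.002],"turn":[0,0,0],"hand":1},{"linear":[0,0,0],"turn":[0,0,0],"hand":1},{"linear":[0,0,0],"turn":[0,0,0],"hand":1},{"linear":[0,0,0],"turn":[0,0,0],"hand":1},{"linear":[0,0,0],"turn":[0,0,0],"hand":1},{"linear":[0,0,0],"turn":[0,0,0],"hand":1}]'
python3 - <<'E'
from h import *
f=cam("side"); s=read_state(); t=np.array(s["tcp_pos"]); yaw=np.rad2deg(np.arctan2(s["eef_rot"][1][0],s["eef_rot"][0][0])); print(t,yaw)
np.save("pics/side5.npy",f["image"])
def box(cx,cy,yaw,z):
    a=np.deg2rad(yaw);R=np.array([[np.cos(a),-np.sin(a)],[np.sin(a),np.cos(a)]])
    P=np.array([(-.055,-.04),(.055,-.04),(.055,.04),(-.055,.04)]+H)@R.T+[cx,cy]; return np.c_[P,np.full(7,z)]
x0,y0,k=150,165,8
im=cv2.resize(f["image"][y0:y0+75,x0:x0+100],None,fx=k,fy=k,interpolation=cv2.INTER_CUBIC)
w=lambda p:np.round(((p-[x0,y0])+.5)*k-.5).astype(int)
for P,col in((box(t[0],t[1],yaw,t[2]-.0282+.005),(0,0,255)),(box(.5763,.189,-3.5,.05),(0,255,0)),(box(.5763,.189,-3.5,.008),(255,255,0))):
    q=w(proj(f,P)); cv2.polylines(im,[q[:4].reshape(-1,1,2)],True,col,1)
    for h in q[4:]: cv2.circle(im,tuple(map(int,h)),3,col,1)
cv2.imwrite("pics/side5.png",im)
for c in("side",): print(holes("cover_hole0",c,-3.5,t[:2]),holes("housing_hole0",c,-3.5,t[:2]))
to([.576,.189,.0932],-3.5)
E
```

```text
clock: 19.65
tcp_pos: [0.5762, 0.1892, 0.0929]
eef_rot: [[0.998, -0.061, 0.0], [-0.061, -0.998, 0.0], [0.0, -0.0, -1.0]]
ft_force: [-0.4, -0.7, -2.8]
gripper_width: 0.0155
finger_force: 30.0
[0.5762 0.1892 0.0929] -3.489977424190747
(3, array([0.5747, 0.1899]), np.float64(-5.0953720702412575), array([0.0017, 0.002 , 0.0016]), array([0.064, 0.067, 0.062])) (2, array([0.5767, 0.1858]), np.float64(-1.9587830955988643), array([0.0032, 0.0032]), array([0.05 , 0.049]))
at [0.5761 0.1892 0.0928] turn [-0.01 -0.01  0.01] then lin mm [-0.1  0.2 -0.4] ft [ 0.   0.2 -1.8] t 19.8
```

View pics/side5.png

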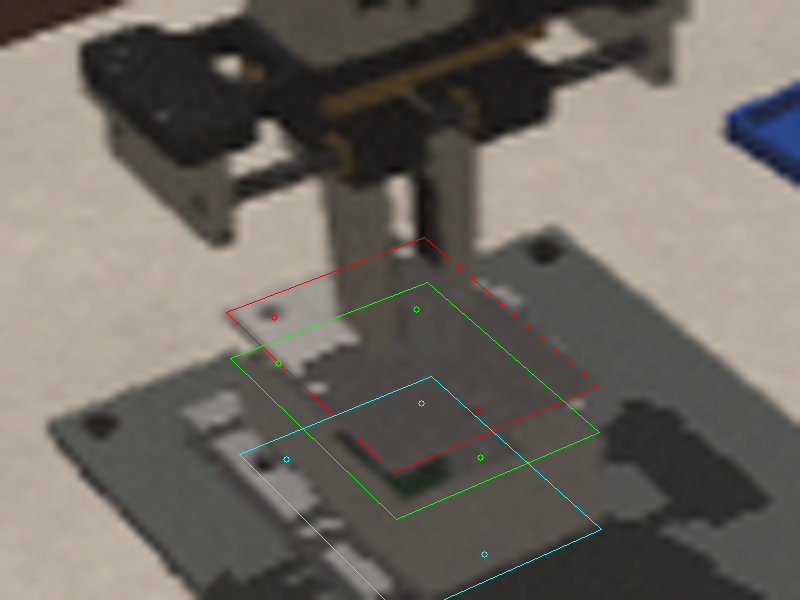

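The red predicted cover outline fits the real plate to within a pixel: hole1 is seen at (270,312) and predicted at (274,317). I still need the housing's offset in the same camera. I'll fit the outlines numerically: the housing in the earlier unobstructed side frame, the cover in this one.

```bash
cat > ov.py <<'E'
from h import *
from scipy.ndimage import map_coordinates
from scipy.optimize import minimize
f=cam("side"); t=np.array(read_state()["tcp_pos"])
def T(p,P,z):
    a=np.deg2rad(p[2]);R=np.array([[np.cos(a),-np.sin(a)],[np.sin(a),np.cos(a)]]); P=np.array(P)@R.T+p[:2]; return np.c_[P,np.full(len(P),z)]
C=np.array([(-.055,-.04),(.055,-.04),(.055,.04),(-.055,.04)])
def edges(ids,n=60): return np.vstack([C[i]+(C[(i+1)%4]-C[i])*np.linspace(.06,.94,n)[:,None] for i in ids])
def refine(img,p0,z,ids,name):
    g=cv2.GaussianBlur(img,(0,0),.7).astype(float); G=sum(np.hypot(cv2.Sobel(g[...,i],6,1,0),cv2.Sobel(g[...,i],6,0,1)) for i in range(3)); G=np.minimum(G,400)
    E=edges(ids)
    def cost(d):
        q=proj(f,T([p0[0]+d[0]/1e3,p0[1]+d[1]/1e3,p0[2]],E,z)); return -map_coordinates(G,[q[:,1],q[:,0]],order=1).mean()
    gr=np.arange(-6,6.1,.5); M=np.array([[cost((a,b)) for b in gr] for a in gr]); i=np.unravel_index(M.argmin(),M.shape)
    r=minimize(cost,[gr[i[0]],gr[i[1]]],method="Nelder-Mead"); print(name,"offset mm",r.x,"score",r.fun,"at0",cost((0,0)))
s2=np.load("pics/side2.npy"); s5=f["image"]
for ids in((0,1,2,3),(1,2),(0,1,2)): refine(s2,[.5763,.189,-3.5],.05,ids,f"housing {ids}")
for ids in((0,1,2,3),(1,2),(1,2,3)): refine(s5,[t[0],t[1],-3.5],t[2]-.0232,ids,f"cover {ids}")
x0,y0,k=172,188,10
def view(img,sets,x0,y0):
    im=cv2.resize(img[y0:y0+50,x0:x0+40*1],None,fx=k,fy=k,interpolation=cv2.INTER_CUBIC)
    im=cv2.convertScaleAbs(im,alpha=1.5)
    for P,col in sets:
        q=np.round((proj(f,P)-[x0,y0]+.5)*k-.5).astype(int); cv2.polylines(im,[q[:4].reshape(-1,1,2)],True,col,1)
        for h in q[4:]: cv2.circle(im,tuple(map(int,h)),2,col,-1)
    return im
A=np.vstack([C,H])
a=view(s2,[(T([.5763,.189,-3.5],A,.05),(0,0,255))],180,198)
b=view(s5,[(T([t[0],t[1],-3.5],A,t[2]-.0232),(0,0,255))],177,190)
cv2.imwrite("pics/ov.png",np.hstack([a,b]))
E
python3 ov.py
```

```text
housing (0, 1, 2, 3) offset mm [ 0.1613 -6.7401] score -315.0262375196913 at0 -307.59291856726
housing (1, 2) offset mm [-3.573 -0.783] score -348.77504316899575 at0 -311.54170924207057
housing (0, 1, 2) offset mm [-3.9374 -6.706 ] score -322.1342896819103 at0 -291.9341876023667
cover (0, 1, 2, 3) offset mm [-1.4809  0.0864] score -178.12352566757343 at0 -176.5032556011882
cover (1, 2) offset mm [-2.0173 -0.2807] score -217.42100790575307 at0 -216.48847096170056
cover (1, 2, 3) offset mm [-1.7893 -0.0008] score -183.45802448186362 at0 -180.07648899747488
```

View pics/ov.png

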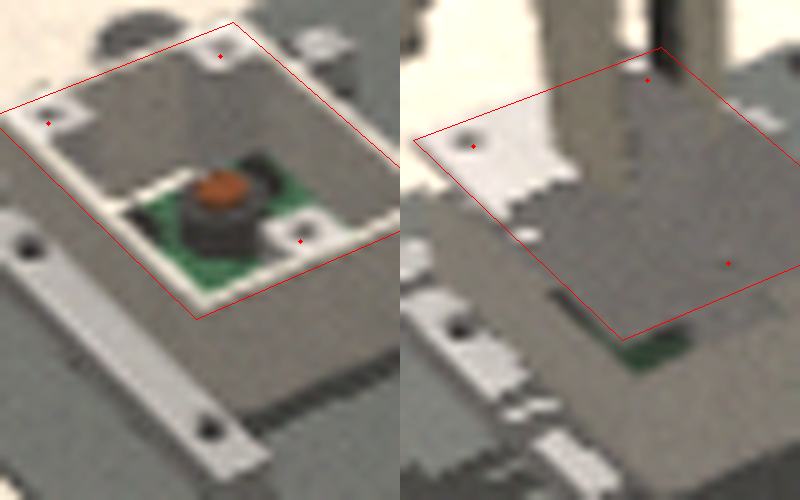

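In both panels the red dots are predictions. Housing holes are seen at (52,115), (304,232) and (227,48), against predictions of (48,123), (300,241) and (220,56). Cover hole1 is seen at (465,140), predicted at (473,146), and the plate's left corner fits within 2 px. I'll convert these to millimetres, and also compute the relative top-camera estimate, which cancels the camera's bias.

```bash
python3 - <<'E'
from h import *
f=cam("side")
pc=lambda x,y,x0,y0:((x+.5)/10-.5+x0,(y+.5)/10-.5+y0)
hp=[pc(304,232,180,198),pc(52,115,180,198),pc(227,48,180,198)]
t,y,r=fit(H,ray(f,hp,.05)[:,:2]); print("housing side",t,y,r,"vs .5763 .189")
z=read_state()["tcp_pos"][2]-.0232
A=ray(f,[pc(65,140,177,190),pc(73,146,177,190),pc(15,138,177,190),pc(14,140,177,190)],z)[:,:2]*1e3
print("cover hole1 off",A[0]-A[1],"corner off",A[2]-A[3])
# before grasp: dark holes of cover in the early unobstructed side frame
g=cv2.imread("pics/side0.png"); 
for n in("cover_hole0",): print([ (np.round(d["position"],4).tolist(),round(d["conf"],2)) for d in place_of(n,"side")[:4]])
e=proj(f,[[.5883-.043,-.1975+.002,.009],[.5883+.043+.0013,-.1975+.028-.002,.009],[.5883+.043-.0013,-.1975-.028-.002,.009]]); print("cover pred px",e)
gg=cv2.resize(g[160:200,265:325],None,fx=13,fy=13,interpolation=cv2.INTER_CUBIC)
for q in e: cv2.circle(gg,tuple(int(v) for v in (q-[265,160]+.5)*13-.5),3,(0,0,255),-1)
cv2.imwrite("pics/c0.png",gg)
E
```

```text
housing side [0.5786 0.1857] -3.8436122771475247 [0.0003 0.0004 0.0004] vs .5763 .189
cover hole1 off [3.7978 0.1253] corner off [ 0.6402 -0.7319]
[([0.6197, 0.2131, 0.0664], 0.97), ([0.35, -0.3663, 0.0016], 0.93), ([0.3571, -0.2721, 0.0016], 0.76), ([0.3997, -0.3524, -0.0046], 0.76)]
cover pred px [[303.7715 184.0081]
 [279.8943 175.6103]
 [292.0491 170.6303]]
```

View pics/c0.png

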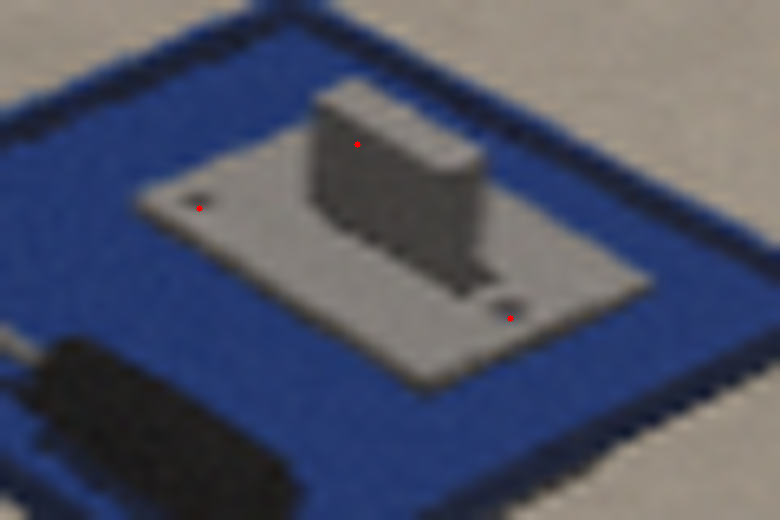

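The top and side relative measurements agree: the TCP belongs at about (0.5762, 0.1878), so the cover must move 1.4 mm in -y. The x position, yaw and height already fit.

```bash
python3 -m jog '[{"linear":[0,0.0007,0],"turn":[0,0,0],"hand":1},{"linear":[0,0.0007,-0.0004],"turn":[0,0,0],"hand":1},{"linear":[0,0,0],"turn":[0,0,0],"hand":1},{"linear":[0,0,0],"turn":[0,0,0],"hand":1},{"linear":[0,0,0],"turn":[0,0,0],"hand":1},{"linear":[0,0,0],"turn":[0,0,0],"hand":1},{"linear":[0,0,0],"turn":[0,0,0],"hand":1},{"linear":[0,0,0],"turn":[0,0,0],"hand":1},{"linear":[0,0,0],"turn":[0,0,0],"hand":1},{"linear":[0,0,0],"turn":[0,0,0],"hand":1}]'
python3 - <<'E'
from h import *
C=[];Hs=[]
for i in range(6):
    cam("side"); a=holes("cover_hole0","side",-3.5,np.array([.576,.188])); b=holes("housing_hole0","side",-3.5,np.array([.576,.186]))
    if a[0]==3: C.append(np.r_[a[1],np.deg2rad(a[2])])
    if b[0]>=2: Hs.append(np.r_[b[1],b[0]])
print(np.mean(C,0),np.mean(Hs,0),len(C),len(Hs)); to([.5762,.1878,.0932],-3.5)
E
```

```text
clock: 20.95
tcp_pos: [0.576, 0.1878, 0.0931]
eef_rot: [[0.998, -0.061, -0.0], [-0.061, -0.998, 0.0], [-0.0, -0.0, -1.0]]
ft_force: [1.1, -0.7, -2.1]
gripper_width: 0.0158
finger_force: 30.0
[ 0.5765  0.1873 -0.0737] [0.5763 0.1865 2.    ] 6 5
at [0.576  0.1878 0.0931] turn [-0.    0.    0.01] then lin mm [ 0.2 -0.1 -0.1] ft [-0.   0.5 -1.6] t 21.85
```

The averaged network readings put cover and housing within 1 mm of each other, and the arm is steady. I'm handing in.

```bash
python3 -c "
from station import close_job
print(close_job())"
```

```text
the job is handed in; nothing more can be done
None
```

I pushed the housing home against both stops and handed the job in at about 22 s, still holding the cover level about 15 mm above it; the holes line up to about 1 mm by my measurements, but no verdict came back.

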